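# Aim, release and hold out the telescopic support boom

### The job

Turn and tilt the telescopic support boom by the round knob at its end until the boom is level and points straight at the rack ear that stands upright on the bench. Then press the button on top of the boom so that the rod pops out to its first stop, take hold of the end knob, pull the rod all the way out to its second stop and finish while still gripping the knob and holding the rod fully out (a spring pulls it back), with the boom still level and aimed at the ear. Leave the loose parts on the bench where they lie.

Things in the scene. Friction and masses are not known exactly. Their poses are not given: they have to be found in the camera images.
- boom_pivot (a point): Crossing of the vertical swivel axis and level tilt axis, inside the 28 mm square aluminium sleeve, 130 mm above the bench on a grey post with a 120 mm square base. The sleeve runs from 45 mm behind to 110 mm in front of it; a dark 30 mm counterweight reaches 75 mm behind. Steel cheeks: 42 mm over both, 15 mm above the axis. Axes: x along the boom to its knob, y left, z up.
- end_knob: Blue anodised round knob at the outer end of the rod: 26 mm diameter, 34 mm long along the boom; origin at its centre, x along the boom, outward. It sits 155 mm from boom_pivot when the rod is in. 28 mm of bare 14 mm rod shows between the sleeve and the knob when the rod is in. Gripped across from above, it can turn between the finger pads as the boom tilts.
- swivel (a joint): Swivel of the boom about the vertical through boom_pivot, rad, anticlockwise seen from above positive, -0.9 to 0.9. Stiff (0.5 N m): stays where it is left.
- tilt (a joint): Tilt of the boom, rad: 0 level, positive when the knob end is raised, -0.35 to 0.7. Stiff (0.7 N m): stays where it is left. No stop at level.
- extension (a joint): How far the rod is out, m. 0: latched in; a pull does not move it. When the button is pressed more than about 4 mm the rod springs out to its first stop at 0.022 m and stays there. Pulled further along the boom it draws back with a spring of 80 N/m (about 5.5 N at the end); the second stop, a firm end stop, is at 0.090 m.
- release (a joint): Travel of the release button, m: 0 up, 0.006 fully down; pressed into the sleeve, square to the boom. Takes 1.5 N to start and 5 N to go fully down; springs back up.
- button_top (a point): Centre of the top of the black round release button (20 mm diameter) on the top of the sleeve, straight above boom_pivot when the boom is level, 26 mm from it when up.
- ear_top (a point): Middle of the top edge of the upright silver rack ear fixed to the bench: a 42 mm wide, 88 mm tall, 3 mm thick plate with two slots and a foot flange, 370 to 410 mm from the boom's post. The boom must point at it as seen from above (the boom passes above its top).
- foot0: Loose black plastic rack foot, 36 mm wide, 18 mm tall, standing on the bench; origin under its centre. Not to be moved.
- foot1: Loose black plastic rack foot, 36 mm wide, 18 mm tall, standing on the bench; origin under its centre. Not to be moved.
- foot2: Loose black plastic rack foot, 36 mm wide, 18 mm tall, standing on the bench; origin under its centre. Not to be moved.
- foot3: Loose black plastic rack foot, 36 mm wide, 18 mm tall, standing on the bench; origin under its centre. Not to be moved.
- patch_plug: Loose brass patch plug lying on the bench, 18 mm thick, 82 mm long; origin on the bench below its middle, x along its pin. Not to be moved.
- screwdriver: Loose screwdriver lying on the bench, 190 mm long, origin on the bench below it, x towards its tip. Not to be moved.
- spare_ear: Spare silver rack ear, loose, lying on the bench on its 88 x 42 mm face with its flange up, 34 mm tall; origin under the middle of that face. Not the one to aim at; not to be moved.
Not all that is in view belongs to the job. What is shaped like the part that bears boom_pivot but purple is not meant.

How it is judged (in metres and radians):
On the way, in this order (a step that is already met when the one before it is completed fails the run):
1. with the rod still in, the boom is level and points at the standing rack ear (y of ear_top in the frame of boom_pivot between -0.02 and 0.02 m and angle between boom_pivot's own z axis and vertical below 0.1 rad and value of joint extension below 0.008 m), for 0.2 s.
2. the button is pressed and the rod has popped out to its first stop, the boom still level and aimed (y of ear_top in the frame of boom_pivot between -0.025 and 0.025 m and angle between boom_pivot's own z axis and vertical below 0.12 rad and value of joint extension between 0.014 and 0.04 m), for 0.2 s.
3. the rod is pulled out to its second stop by the knob (value of joint extension above 0.084 m and contact force between the fingers and end_knob above 2 N), for 0.2 s.
At the end, for the whole second after the job is handed in: The rod is held still at its second stop (extension over 84 mm of 90) by the fingers on the end knob (over 2 N), the boom level within 0.12 rad and its line passing within 25 mm of the middle of the standing ear (0.10 rad and 20 mm when first set, before the button is pressed) (all of step 3 and y of ear_top in the frame of boom_pivot between -0.025 and 0.025 m and angle between boom_pivot's own z axis and vertical below 0.12 rad and linear speed of end_knob below 0.02 m/s); the arm keeps its last pose, push and grip.
It fails at once if a loose part on the bench is moved more than 30 mm (distance of any of foot0, foot1, foot2, foot3, patch_plug, screwdriver, spare_ear from where it was at the start of the episode above 0.03 m).
It also fails if it takes over 48 s, if anything falls off the work surface, if the arm or the gripper's body presses on something with over 40 N, if the wrist force passes 120 N, or if a joint passes its speed limit or range.

### The arm

A 6-joint arm with a two-finger parallel gripper is mounted at the origin on the work surface. World frame = base frame: x ahead of the robot, y to its left, z up, the work surface at z = 0. Lengths are in mm, angles in rad, forces in N, time in s.
With the tool pointing down it reaches from about 350 to 875 mm from the base axis. Payload 4.2 kg.
Tool frame: the origin (TCP) lies between the finger pads; the fingertips stand 25 mm ahead of it and the grasp point (between the pads) lies 6 mm ahead of it; z points along the fingers, y is the line along which they close (so a half turn about z gives the same grasp; the last joint's range is limited). The gripper opens to 85 mm and grips with 20 to 120 N. Pads are 22 mm wide; open, the fingers measure 114 mm over their backs; the gripper's body (76 mm by 85 mm) begins 54 mm behind the grasp point. The pads swing forward as they close: fully open they stand 13 mm farther back than shut.
Start: joints at [0.259, 0.385, 0.008, 0, -1.194, -0.259], TCP at [624.979, 0.025, 256.312] pointing down, gripper open.
Joint ranges: [-3.14, 3.14], [-1.21, 2.06], [-1.07, 1.41], [-3.16, 2.05], [-2.99, -0.16], [-3.1, 3.1]. Speed limits (rad/s): [2.79, 2.79, 3.14, 3.14, 3.14, 3.14].

### API

Orientations are given as a unit quaternion [x, y, z, w].
In Python, from bench import read_state, imaging, workorder, nets gives the robot as it stands.
- The arm moves only by the tool apply_moves, never from a script. Its argument "rows" is a list of rows, each an object with "hand": the opening, from -1 (shut) to 1 (fully open); "delta_pos": the shift along the tool's x, y, z in mm, a list of three; "yaw": the turn about the tool's z in rad. A call has 1 to 12 rows; each row is the pose to reach, as a shift and turn from the pose commanded when the call began, along the tool's axes at that moment; what a row does not reach only later rows make up. A row lasts 1/12 s, in which the tool goes at most 41.7 mm and 7.16 degrees, less where a joint would pass 70% of its speed; a pose out of reach is approached as far as the arm can. A call with a gripper value outside its range is refused whole. The fingers move at their own pace and stop on an object; the grip force is fixed at half the most. Time passes only in rows, so rows that repeat a pose let the fingers close. It gives the time, the measured TCP pose, the force, the opening and the grip force at its end, in the units of the state.
- read_state(): the state, without advancing time (a new reading comes with each control period).
- imaging.get_image(name): name is "scene" or "side" or "wrist"; returns a dict with "pixels" (420x560x3 uint8, red, green, blue), "fx", "fy", "cx", "cy" (pixels), "dist" ([k1, k2, p1, p2, k3] as OpenCV has them; the pictures are not rectified), "xyz" and "rotation" of the camera in the world. Camera axes: x right, y down, z forward; pixel columns grow to the right and rows downward; lengths in mm; the calibration is good to about 2 mm. A picture is of the moment at which its call begins. There is no depth.
- workorder.job_done(): hands the job in; it is judged then, once.
Trained networks look in the newest picture that a camera, given by its name, has taken for a name from the list of things; names that differ only in an ending like _2 or _b are one class to them, and where a whole thing is asked for, a point or a joint stands for the part that bears it (a point fixed in the world has none). Each returns a list of dicts, best first, with "score" (0 to 1); they miss things now and then, are a little off and sometimes report something else, mostly with a low value. They report only what shows in the picture. A call takes as long as a camera call. They do not tell look-alikes from the thing itself.
- nets.find_in(camera, query): "location" ([row, column] in pixels, amid what is visible of it).
- nets.pinpoint(camera, query): "location" ([row, column] in pixels: a listed point, or the origin of a listed thing).
The state is a dict: "clock": time; "joints": joint angles; "joint_vel": joint speeds; "joint_efforts": joint torques, N m; "position": TCP position; "ee_rot": TCP orientation; "contact_force": force on the tool from outside, world axes, zero at the start; "wrist_torque": the same for the moment, N m; "gripper_width": finger opening in mm; "grasp_force": force on a finger pad.
Only numpy, scipy, OpenCV 4.12 (cv2) and the standard library are available. Lean on these libraries where they do the work, as an engineer would, in place of code of your own. Each camera call takes 0.05 s, during which the arm holds its last target. There are 200 camera calls.

## Working session

There is one attempt and no reset: what is moved stays moved. The work goes in short steps, Python scripts to look and compute and a tool call to move; the robot and the scene stay as the last step left them, time stands still between calls to the robot, and variables do not carry over. Pictures are saved under pics/ and viewed, at most 10 in all, crops included, and the job is handed in when it is done.

Besides the shell and the picture viewer there is one more tool, called after "Emit:" as a command line: name --argument value ..., lists and objects as JSON in quotes. apply_moves: Moves the arm, as the interface text tells. Its arguments: {"type":"object","properties":{"rows":{"type":"array"}},"required":["rows"]}

```bash
mkdir -p pics; cat > h.py <<'E'
import numpy as np, cv2
from bench import read_state, imaging, workorder, nets
def cam(n):
    im=imaging.get_image(n)
    K=np.array([[im['fx'],0,im['cx']],[0,im['fy'],im['cy']],[0,0,1.]])
    return im,K,np.array(im['dist'],float),np.array(im['xyz'],float),np.array(im['rotation'],float).reshape(3,3)
def ray(c,rc):
    im,K,d,t,R=c
    p=cv2.undistortPoints(np.array([[[rc[1],rc[0]]]],float),K,d)[0,0]
    v=R@np.array([p[0],p[1],1.]); return t,v/np.linalg.norm(v)
def atz(c,rc,z):
    t,v=ray(c,rc); return t+v*(z-t[2])/v[2]
def tri(L):
    A=np.zeros((3,3));b=np.zeros(3)
    for c,rc in L:
        t,v=ray(c,rc);P=np.eye(3)-np.outer(v,v);A+=P;b+=P@t
    x=np.linalg.solve(A,b)
    return x,[np.linalg.norm(np.cross(x-ray(c,rc)[0],ray(c,rc)[1])) for c,rc in L]
def proj(c,X):
    im,K,d,t,R=c
    r,_=cv2.Rodrigues(R.T); p,_=cv2.projectPoints(np.array([X],float),r,-R.T@t,K,d); return p[0,0][::-1]
def save(c,n): cv2.imwrite('pics/'+n,c[0]['pixels'][:,:,::-1])
E
python3 - <<'E'
from h import *
np.set_printoptions(precision=3,suppress=True)
s=read_state();print(s['clock'],s['position'],s['ee_rot'],s['gripper_width'])
for n in ['scene','side','wrist']:
    c=cam(n);save(c,n+'0.png');print(n,c[3],c[4].tolist())
    for q in ['boom_pivot','button_top','end_knob','ear_top','spare_ear']:
        print(q,[(np.round(d['location']).tolist(),round(d['score'],2)) for d in nets.pinpoint(n,q)][:4])
a=[cv2.imread(f'pics/{n}0.png') for n in ['scene','side']]
E
```

```text
0.0 [624.472   0.026 255.2  ] [-0.707  0.707  0.001 -0.001] 85.51364761931413Traceback (most recent call last):
  File "<stdin>", line 5, in <module>
  File "h.py", line 6, in cam
    return im,K,np.array(im['dist'],float),np.array(im['xyz'],float),np.array(im['rotation'],float).reshape(3,3)
                                                                     ~~~~~~~~~~~~~~~~~~~~~~~~~~~~~~~~~~~~~~^^^^^
ValueError: cannot reshape array of size 4 into shape (3,3)
```

Rotation is a quaternion.

```bash
sed -i "s/np.array(im\['rotation'\],float).reshape(3,3)/Rot.from_quat(im['rotation']).as_matrix()/; 1a from scipy.spatial.transform import Rotation as Rot" h.py
python3 - <<'E'
from h import *
np.set_printoptions(precision=3,suppress=True)
for n in ['scene','side','wrist']:
    c=cam(n);save(c,n+'0.png');print(n,c[3],c[4].tolist())
    for q in ['boom_pivot','button_top','end_knob','ear_top','spare_ear']:
        print(q,[(np.round(d['location']).tolist(),round(d['score'],2)) for d in nets.pinpoint(n,q)][:4])
E
```

```text
scene [1348.602  -95.546 1259.827] [[0.06908230219578065, 0.7889874585924607, -0.6105132477736589], [0.9976075045002614, -0.05302373929803123, 0.04435932861997971], [0.0026272586648007357, -0.612117042120757, -0.7907628116301648]]
boom_pivot [([218.0, 362.0], 0.93), ([160.0, 398.0], 0.77)]
button_top [([213.0, 363.0], 0.58), ([155.0, 405.0], 0.55)]
end_knob [([242.0, 331.0], 0.61), ([170.0, 355.0], 0.47)]
ear_top [([238.0, 228.0], 0.52)]
spare_ear [([292.0, 176.0], 0.82), ([218.0, 362.0], 0.48)]
side [366.923 949.597 998.576] [[-0.9931093078968558, -0.0776981904470195, 0.08773194269983478], [-0.1171909462720109, 0.6556824409549411, -0.7458865991122519], [0.0004297446905567534, -0.7510283135971834, -0.6602698595989915]]
boom_pivot [([350.0, 353.0], 0.96), ([278.0, 260.0], 0.91)]
button_top [([271.0, 259.0], 0.59), ([342.0, 356.0], 0.57), ([343.0, 175.0], 0.37)]
end_knob [([226.0, 220.0], 0.53), ([287.0, 350.0], 0.53)]
ear_top [([186.0, 278.0], 0.64)]
spare_ear [([169.0, 242.0], 0.68), ([344.0, 176.0], 0.64)]
wrist [624.657 -81.277 374.118] [[-0.9999999345877677, -0.0002707914940400583, 0.0002397841263671905], [-0.00018132909212398415, 0.9489457215071861, 0.31543935194101325], [-0.0003129604141926186, 0.3154392878275831, -0.9489457085369037]]
boom_pivot [([230.0, 260.0], 0.25)]
button_top []
end_knob [([386.0, 546.0], 0.78), ([344.0, 291.0], 0.56)]
ear_top []
spare_ear []
```

View pics/scene0.png

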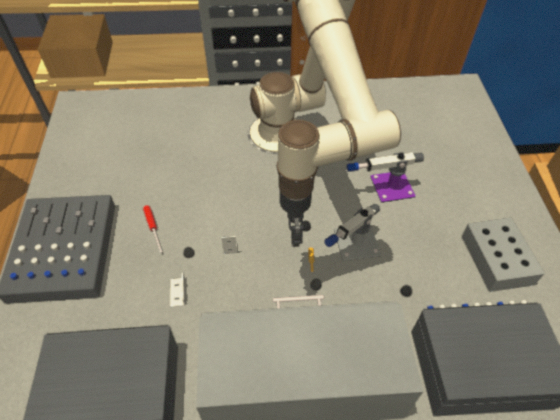

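View pics/side0.png

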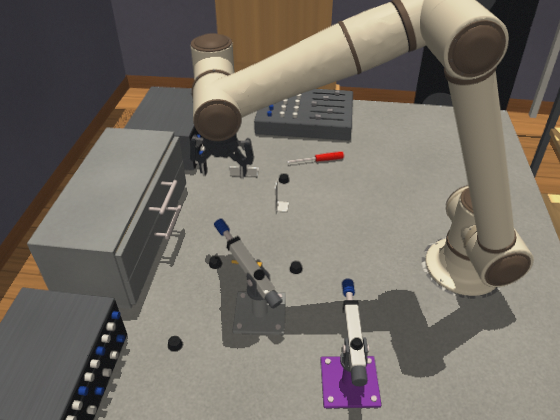

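Could be mistaken for the target: grey-base boom, scene (218,362) / side (278,260), versus purple-base look-alike, scene (160,398) / side (350,353). Also the upright ear, scene (238,228) / side (186,278), versus the lying spare, scene (292,176) / side (169,242). I choose the grey boom and the upright ear, then triangulate and check both in one crop.

```bash
python3 - <<'E'
from h import *
np.set_printoptions(precision=1,suppress=True)
a=cam('scene');b=cam('side')
N=lambda n,q:[np.array(d['location']) for d in nets.pinpoint(n,q)]
for q in ['boom_pivot','button_top','end_knob','ear_top','spare_ear','foot0','screwdriver','patch_plug']:
    A=N('scene',q);B=N('side',q)
    for p in A:
        for r in B:
            x,e=tri([(a,p),(b,r)])
            if max(e)<8: print(q,p,r,x,np.array(e))
im=b[0]['pixels'][:,:,::-1]
c1=cv2.resize(im[150:350,180:320],None,fx=2.8,fy=2.8,interpolation=3)
c2=cv2.resize(a[0]['pixels'][:,:,::-1][190:290,200:385],None,fx=2.1,fy=2.1,interpolation=3)
o=np.zeros((560,392+389,3),np.uint8);o[:c1.shape[0],:392]=c1;o[:c2.shape[0],392:392+c2.shape[1]]=c2[:,:389]
cv2.imwrite('pics/crop1.png',o)
E
```

```text
boom_pivot [159.9 395.8] [346.8 356.6] [289.2 363.6 126.3] [2. 2.]
boom_pivot [215.2 364. ] [278.4 257.1] [511.3 220.  138. ] [2. 2.]
button_top [156.7 400.4] [342.2 353.4] [298.3 370.8 150.6] [1.1 1.1]
end_knob [241.4 332.8] [223.7 219.8] [620.1 106.4 181.3] [3.3 3.3]
end_knob [168.4 352.3] [285.6 347.6] [315.2 216.1 131.3] [2.9 2.9]
ear_top [236.7 228.8] [182.5 275.2] [ 525.5 -175.5   91.6] [0.8 0.8]
spare_ear [292.7 177.7] [171.3 241.5] [ 653.8 -327.8    6.6] [1.3 1.3]
foot0 [284.2 313.8] [263.9 213.7] [653.7  67.8   2.7] [4.4 4.4]
foot0 [253.9 186.9] [180.2 281.7] [ 520.4 -307.6    0. ] [3.1 3.1]
foot0 [230.5 305.6] [271.1 295. ] [444.5  62.2 -10.2] [2.4 2.4]
foot0 [292.9 404.9] [343.3 176. ] [691.7 322.8   0.4] [2.4 2.4]
patch_plug [263.4 315.4] [268.2 246.5] [572.2  76.5  -1.8] [4.7 4.7]
```

View pics/crop1.png

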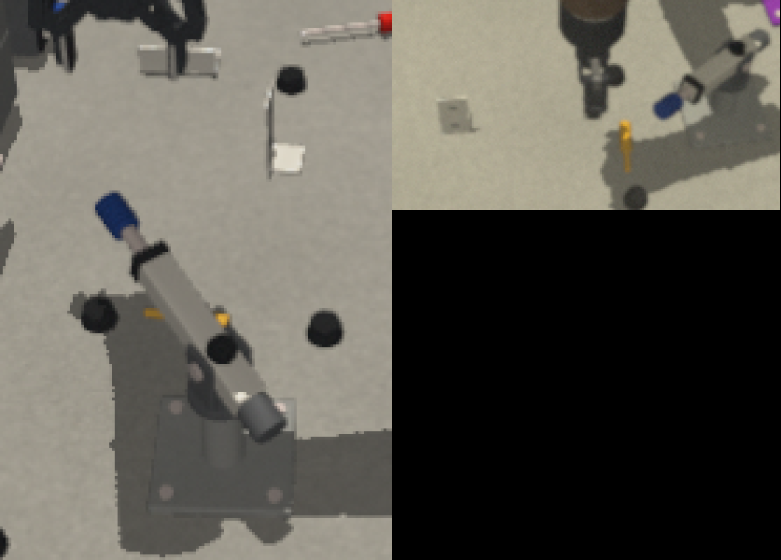

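The crop shows the grey-base boom with a blue knob, raised, its black button mid-sleeve. The ear stands upright at side (186,276), and its triangulated top height of about 91 matches the given 88. The pivot-to-ear distance of 396 also fits. Next I fit a boom model to all the observations.

```bash
cat > fit.py <<'E'
from h import *
from scipy.optimize import least_squares
def model(p,ext=0):
    x,y,h,t=p; d=np.array([np.cos(h)*np.cos(t),np.sin(h)*np.cos(t),np.sin(t)])
    u=np.array([-np.cos(h)*np.sin(t),-np.sin(h)*np.sin(t),np.cos(t)]); P=np.array([x,y,130.])
    return {'boom_pivot':P,'button_top':P+26*u,'end_knob':P+(155+ext)*d}
def blue(c,near,r=25):
    hsv=cv2.cvtColor(c[0]['pixels'],cv2.COLOR_RGB2HSV)
    m=(hsv[...,0]>105)&(hsv[...,0]<128)&(hsv[...,1]>120)
    yy,xx=np.nonzero(m);k=np.hypot(yy-near[0],xx-near[1])<r
    return (np.array([yy[k].mean(),xx[k].mean()]) if k.sum()>20 else None)
def observe(p0,cams=('scene','side'),ext=0,gate=22,rep=2):
    obs=[]
    for n in cams:
        for i in range(rep):
            c=cam(n);M=model(p0,ext)
            for q in M:
                e=proj(c,M[q])
                L=[d['location'] for d in nets.pinpoint(n,q) if np.hypot(*(np.array(d['location'])-e))<gate]
                if L: obs.append((c,q,np.array(L[0]),1.))
            b=blue(c,proj(c,M['end_knob']))
            if b is not None: obs.append((c,'end_knob',b,2.))
    return obs
def fit(p0,obs,ext=0,prior=None,ps=3.):
    def f(p):
        M=model(p,ext); r=[w*v for c,q,px,w in obs for v in (proj(c,M[q])-px)]
        if prior is not None: r+=list((p[:2]-np.array(prior))/ps*5)
        return r
    s=least_squares(f,p0,loss='soft_l1',x_scale=[10,10,.1,.1],diff_step=1e-5)
    return s.x
E
python3 - <<'E'
from fit import *
np.set_printoptions(precision=3,suppress=True)
p0=[511,220,-.807,.33]
o=observe(p0,rep=3);p=fit(p0,o)
print(p,model(p)['end_knob'])
M=model(p)
for c,q,px,w in o: print(q,w,px,proj(c,M[q])-px)
b=cam('side'); print('base ctr',atz(b,(311.8,259.6),8))
E=[]
for k in range(3):
    a=cam('scene');A=nets.pinpoint('scene','ear_top');b=cam('side');B=nets.pinpoint('side','ear_top')
    if A and B: print('ear',tri([(a,A[0]['location']),(b,B[0]['location'])])[0],atz(a,A[0]['location'],88),atz(b,B[0]['location'],88))
E
```

```text
[512.861 211.575  -0.798   0.304] [616.106 105.696 176.425]
boom_pivot 1.0 [218.1 362.8] [-0.116 -1.536]
button_top 1.0 [210.3 363.3] [0.854 0.774]
end_knob 1.0 [240.6 333.1] [-0.372 -1.75 ]
end_knob 2.0 [240.043 331.029] [0.185 0.321]
button_top 1.0 [213.  364.7] [-1.846 -0.626]
end_knob 1.0 [241.2 332.1] [-0.972 -0.75 ]
end_knob 2.0 [240.149 331.134] [0.079 0.216]
boom_pivot 1.0 [217.5 361.4] [ 0.484 -0.136]
button_top 1.0 [210.2 362.7] [0.954 1.374]
end_knob 1.0 [240.6 333. ] [-0.372 -1.65 ]
end_knob 2.0 [240.169 331.042] [0.059 0.308]
boom_pivot 1.0 [279.1 258.6] [-1.81  -0.803]
button_top 1.0 [270.7 258.7] [1.29  0.765]
end_knob 1.0 [226.1 218.6] [-0.102  1.992]
end_knob 2.0 [225.906 220.63 ] [ 0.093 -0.038]
boom_pivot 1.0 [277.3 259.3] [-0.01  -1.503]
button_top 1.0 [271.4 256.5] [0.59  2.965]
end_knob 1.0 [226.6 219.5] [-0.602  1.092]
end_knob 2.0 [225.929 220.646] [ 0.069 -0.054]
boom_pivot 1.0 [280.9 259.5] [-3.61  -1.703]
button_top 1.0 [273.5 259.2] [-1.51   0.265]
end_knob 1.0 [224.8 220.7] [ 1.198 -0.108]
end_knob 2.0 [225.906 220.63 ] [ 0.093 -0.038]
base ctr [512.324 214.586   8.   ]
ear [ 517.964 -179.932   85.885] [ 522.497 -178.206   88.   ] [ 515.88  -180.643   88.   ]
ear [ 528.554 -175.071   91.78 ] [ 527.008 -174.748   88.   ] [ 528.598 -180.981   88.   ]
ear [ 521.086 -177.252   83.212] [ 525.843 -176.193   88.   ] [ 519.486 -172.878   88.   ]
```

Emit:
apply_moves --rows '[{"hand": 1,"delta_pos": [-40,4,0],"yaw": -0.12},{"hand": 1,"delta_pos": [-80,8,0],"yaw": -0.24},{"hand": 1,"delta_pos": [-106,9,0],"yaw": -0.36},{"hand": 1,"delta_pos": [-106,9,0],"yaw": -0.48},{"hand": 1,"delta_pos": [-106,9,0],"yaw": -0.6},{"hand": 1,"delta_pos": [-106,9,0],"yaw": -0.72},{"hand": 1,"delta_pos": [-106,9,0],"yaw": -0.77},{"hand": 1,"delta_pos": [-106,9,0],"yaw": -0.77},{"hand": 1,"delta_pos": [-106,9,0],"yaw": -0.77}]'

```text
clock: 4.45
position: [616.0, 106.1, 256.3]
ee_rot: [0.921, -0.39, -0.0, 0.0]
contact_force: [-0.2, -0.8, 0.0]
gripper_width: 85.4
grasp_force: 0.0
```

```bash
python3 - <<'E'
from fit import *
np.set_printoptions(precision=3,suppress=True)
s=read_state();print(s['clock'],s['position'],Rot.from_quat(s['ee_rot']).as_matrix().tolist())
c=cam('wrist');save(c,'w1.png')
k=np.array([616.1,105.7,176.4]);e=proj(c,k);print('exp',e,'blue',blue(c,e,90),[d for d in nets.pinpoint('wrist','end_knob')])
b=blue(c,e,90)
if b is not None: print(atz(c,b,176.4))
E
```

```text
4.45 [615.986 106.072 256.288] [[0.6950893355350761, -0.7189233720286738, -2.786266030348459e-05], [-0.7189233723419717, -0.6950893357670641, -1.8299880822783376e-06], [-1.8051416840168618e-05, 2.130312290794788e-05, -0.999999999610162]]
exp [230.427 277.721] blue [227.967 281.564] [{'location': [230.8, 279.0], 'score': 0.96}]
[615.427 102.344 176.4  ]
```

View pics/w1.png

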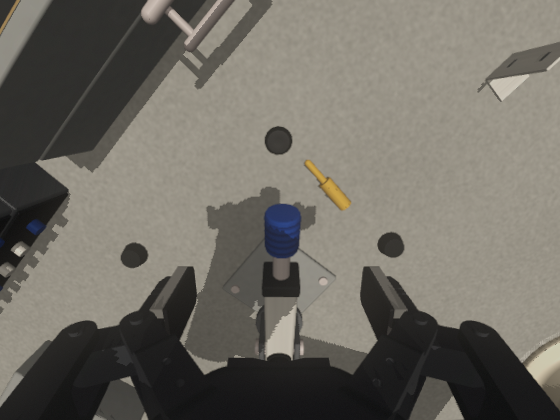

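The wrist view shows the knob at (230,281), midway between the open fingers and in line with the boom. I descend and close.

Emit:
apply_moves --rows '[{"hand": 1,"delta_pos": [0,-1,30],"yaw": 0},{"hand": 1,"delta_pos": [0,-1,55],"yaw": 0},{"hand": 1,"delta_pos": [0,-1,74],"yaw": 0},{"hand": 1,"delta_pos": [0,-1,74],"yaw": 0},{"hand": -1,"delta_pos": [0,-1,74],"yaw": 0},{"hand": -1,"delta_pos": [0,-1,74],"yaw": 0},{"hand": -1,"delta_pos": [0,-1,74],"yaw": 0},{"hand": -1,"delta_pos": [0,-1,74],"yaw": 0},{"hand": -1,"delta_pos": [0,-1,74],"yaw": 0},{"hand": -1,"delta_pos": [0,-1,74],"yaw": 0},{"hand": -1,"delta_pos": [0,-1,74],"yaw": 0},{"hand": -1,"delta_pos": [0,-1,74],"yaw": 0}]'

```text
clock: 5.55
position: [616.6, 106.3, 183.1]
ee_rot: [0.921, -0.39, 0.0, 0.0]
contact_force: [-2.1, -2.2, 3.2]
gripper_width: 23.8
grasp_force: 58.6
```

```bash
cat > arc.py <<'E'
import numpy as np
def arc(P,cmd,R,h0,h1,t0,t1,n,r,yaw=1,zoff=6):
    # r,P: polar about pivot; prints rows in tool axes of R
    for k in range(1,n+1):
        a=k/n;h=h0+a*(h1-h0);t=t0+a*(t1-t0)
        X=np.array([P[0]+r*np.cos(t)*np.cos(h),P[1]+r*np.cos(t)*np.sin(h),130+r*np.sin(t)+zoff])
        print(np.round(R.T@(X-cmd),1).tolist(),round(-(h-h0)*yaw,3))
E
python3 - <<'E'
from arc import *
from bench import read_state
from scipy.spatial.transform import Rotation as Ro
R=Ro.from_quat(read_state()['ee_rot']).as_matrix()
arc((512.7,212.5),np.array([616.7,106.7,182.3]),R,-.797,-1.546,.304,0,10,155)
E
```

```text
[0.5, 11.6, 4.4] 0.075
[0.5, 22.9, 9.0] 0.15
[-0.5, 34.2, 13.6] 0.225
[-2.6, 45.4, 18.2] 0.3
[-5.6, 56.5, 22.8] 0.374
[-9.6, 67.3, 27.5] 0.449
[-14.5, 77.8, 32.2] 0.524
[-20.3, 87.8, 36.9] 0.599
[-27.0, 97.2, 41.6] 0.674
[-34.5, 106.1, 46.3] 0.749
```

Emit:
apply_moves --rows '[{"hand": -1,"delta_pos": [0.5,11.6,4.4],"yaw": 0.075},{"hand": -1,"delta_pos": [0.5,22.9,9.0],"yaw": 0.15},{"hand": -1,"delta_pos": [-0.5,34.2,13.6],"yaw": 0.225},{"hand": -1,"delta_pos": [-2.6,45.4,18.2],"yaw": 0.3},{"hand": -1,"delta_pos": [-5.6,56.5,22.8],"yaw": 0.375},{"hand": -1,"delta_pos": [-9.6,67.3,27.5],"yaw": 0.45},{"hand": -1,"delta_pos": [-14.5,77.8,32.2],"yaw": 0.525},{"hand": -1,"delta_pos": [-20.3,87.8,36.9],"yaw": 0.6},{"hand": -1,"delta_pos": [-27,97.2,41.6],"yaw": 0.675},{"hand": -1,"delta_pos": [-34.5,106.1,46.3],"yaw": 0.75},{"hand": -1,"delta_pos": [-34.5,106.1,46.3],"yaw": 0.75},{"hand": -1,"delta_pos": [-34.5,106.1,46.3],"yaw": 0.75}]'

```text
clock: 6.55
position: [515.4, 56.4, 136.2]
ee_rot: [0.714, -0.7, -0.0, 0.001]
contact_force: [-3.4, -6.8, 4.3]
gripper_width: 24.2
grasp_force: 60.5
```

```bash
python3 - <<'E'
from fit import *
np.set_printoptions(precision=3,suppress=True)
s=read_state();print(s['clock'],s['position'],s['ee_rot'],s['contact_force'],s['gripper_width'])
p0=[512.7,212.5,-1.546,0.]
o=observe(p0,rep=3);p=fit(p0,o);print(p,model(p)['end_knob'],len(o));p=fit(p0,o,prior=(512.7,212.5));print(p)
M=model(p)
for c,q,px,w in o: print(q,w,px,proj(c,M[q])-px)
E=[]
for k in range(4):
    a=cam('scene');A=nets.pinpoint('scene','ear_top');b=cam('side');B=nets.pinpoint('side','ear_top')
    if A and B: print('ear',tri([(a,A[0]['location']),(b,B[0]['location'])])[0],atz(a,A[0]['location'],88))
save(b,'side2.png')
E
```

```text
6.55 [515.363  56.421 136.228] [ 0.714 -0.7   -0.     0.001] [-3.355 -6.794  4.304] 24.217698294434943
[514.12  212.716  -1.544   0.003] [518.243  57.771 130.512] 20
[512.946 212.59   -1.537   0.003]
boom_pivot 1.0 [218.1 361.7] [-0.111 -0.083]
button_top 1.0 [214.7 364.3] [-2.2   -1.377]
end_knob 1.0 [222.6 309.3] [-0.373 -0.638]
boom_pivot 1.0 [215.9 362.1] [ 2.089 -0.483]
button_top 1.0 [214.  362.5] [-1.5    0.423]
end_knob 1.0 [222.7 309.2] [-0.473 -0.538]
boom_pivot 1.0 [214.8 362.4] [ 3.189 -0.783]
button_top 1.0 [212.5 362.7] [-0.     0.223]
boom_pivot 1.0 [278.6 260.4] [-0.969 -2.711]
button_top 1.0 [268.7 253.8] [1.173 3.474]
end_knob 1.0 [229.8 265.3] [-0.318  0.047]
end_knob 2.0 [229.172 265.527] [ 0.31 -0.18]
boom_pivot 1.0 [278.7 256.2] [-1.069  1.489]
button_top 1.0 [267.6 256.9] [2.273 0.374]
end_knob 1.0 [231.4 264.5] [-1.918  0.847]
end_knob 2.0 [229.196 265.576] [ 0.286 -0.229]
boom_pivot 1.0 [277.7 259.7] [-0.069 -2.011]
button_top 1.0 [268.6 255.9] [1.273 1.374]
end_knob 1.0 [232.4 262.5] [-2.918  2.847]
end_knob 2.0 [229.196 265.576] [ 0.286 -0.229]
```

View pics/side2.png

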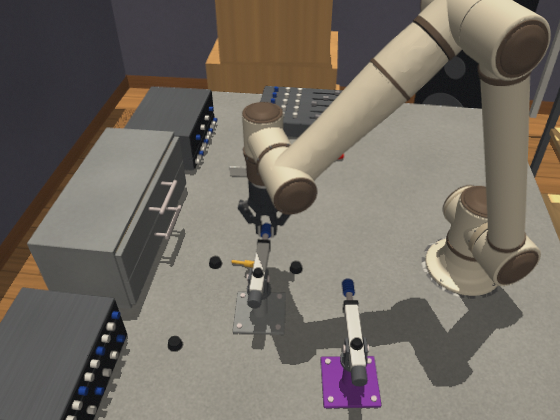

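The boom looks level and swung towards the ear (side view: knob (229,265), pivot (278,260)). I release, rise, and check the aim with the wrist camera.

Emit:
apply_moves --rows '[{"hand": 1,"delta_pos": [0,0,0],"yaw": 0},{"hand": 1,"delta_pos": [0,0,0],"yaw": 0},{"hand": 1,"delta_pos": [0,0,0],"yaw": 0},{"hand": 1,"delta_pos": [0,0,0],"yaw": 0},{"hand": 1,"delta_pos": [0,0,0],"yaw": 0},{"hand": 1,"delta_pos": [0,0,-25],"yaw": 0},{"hand": 1,"delta_pos": [0,0,-60],"yaw": 0},{"hand": 1,"delta_pos": [0,0,-100],"yaw": 0},{"hand": 1,"delta_pos": [0,0,-120],"yaw": 0},{"hand": 1,"delta_pos": [0,0,-120],"yaw": 0},{"hand": 1,"delta_pos": [0,0,-120],"yaw": 0}]'

```text
clock: 9.47
position: [516.9, 58.1, 257.2]
ee_rot: [0.714, -0.7, 0.0, -0.002]
contact_force: [-0.4, 0.3, -0.9]
gripper_width: 85.1
grasp_force: 0.0
```

```bash
python3 - <<'E'
from fit import *
np.set_printoptions(precision=3,suppress=True)
s=read_state();print(s['clock'],s['position'],s['ee_rot'],s['contact_force'],s['gripper_width'])
p0=[512.9,212.5,-1.54,0.]
o=observe(p0,rep=2)+observe(p0,cams=('wrist',),rep=2);p=fit(p0,o);print(p,len(o),fit(p0,o,prior=(512.7,212.5)))
for n in ['scene','side','wrist']:
  for k in range(2):
    a=cam(n);A=nets.pinpoint(n,'ear_top');print(n,[(d['location'],d['score'],atz(a,d['location'],88)) for d in A])
    B=blue(a,proj(a,model(p)['end_knob']),60);print('blue',B,atz(a,B,135) if B is not None else '')
save(a,'w2.png');print(proj(a,model(p)['end_knob']))
E
```

```text
9.4667 [516.922  58.064 257.219] [ 0.714 -0.7    0.    -0.002] [-0.37   0.277 -0.92 ] 85.07753790284275
[509.164 212.135  -1.533   0.005] 23 [510.672 212.303  -1.543   0.004]
scene [([294.1, 406.0], 0.51, array([742.973, 297.104,  88.   ])), ([237.2, 227.2], 0.48, array([ 525.229, -179.973,   88.   ]))]
blue [222.085 308.535] [521.066  56.757 135.   ]
scene [([234.3, 228.9], 0.81, array([ 515.198, -174.933,   88.   ])), ([217.0, 363.0], 0.38, array([478.46 , 228.848,  88.   ]))]
blue [222.029 308.543] [520.868  56.801 135.   ]
side [([181.0, 277.3], 0.58, array([ 520.618, -188.404,   88.   ]))]
blue [228.89 266.03] [516.106  60.09  135.   ]
side [([181.9, 276.3], 0.66, array([ 522.933, -183.96 ,   88.   ]))]
blue [228.89 266.03] [516.106  60.09  135.   ]
wrist []
blue [210.341 279.811] [514.77   55.018 135.   ]
wrist []
blue [210.326 279.842] [514.743  55.004 135.   ]
[211.239 279.41 ]
```

View pics/w2.png

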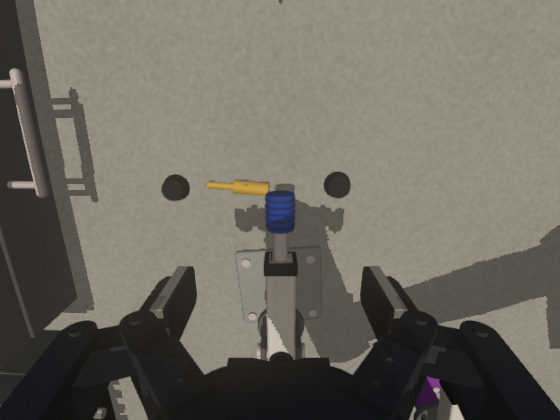

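The wrist view shows the knob at (210,280), the boom along column 280, and what may be the ear just entering at (0,281). I slide towards the ear for one firm aim check.

Emit:
apply_moves --rows '[{"hand": -1,"delta_pos": [35,0,-10],"yaw": 0},{"hand": -1,"delta_pos": [60,0,-20],"yaw": 0},{"hand": -1,"delta_pos": [60,0,-40],"yaw": 0},{"hand": -1,"delta_pos": [60,0,-60],"yaw": 0},{"hand": -1,"delta_pos": [60,0,-60],"yaw": 0},{"hand": -1,"delta_pos": [60,0,-60],"yaw": 0}]'

```text
clock: 11.77
position: [518.1, -2.4, 317.1]
ee_rot: [0.714, -0.7, 0.001, -0.001]
contact_force: [-0.1, -1.5, -1.6]
gripper_width: 12.4
grasp_force: 0.0
```

```bash
python3 - <<'E'
from fit import *
np.set_printoptions(precision=3,suppress=True)
s=read_state();print(s['clock'],s['position'],s['gripper_width'])
a=cam('wrist');save(a,'w3.png')
for X in ([513,57.5,130],[512.7,212.4,144],[521,-178,88]): print(proj(a,X))
A=nets.pinpoint('wrist','ear_top');print([(d['location'],d['score'],atz(a,d['location'],88)) for d in A])
B=blue(a,proj(a,[516,57.5,130]),60);print('blue',B,atz(a,B,135))
A=nets.pinpoint('wrist','button_top');print([(d['location'],d['score'],atz(a,d['location'],156)) for d in A])
E
```

```text
11.7667 [518.101  -2.393 317.091] 12.373889103662677
[243.781 281.666]
[357.891 279.105]
[ 21.367 278.96 ]
[([21.6, 279.0], 0.66, array([ 520.953, -177.782,   88.   ]))]
blue [247.678 281.159] [513.561  60.059 135.   ]
[([367.0, 280.0], 0.56, array([511.53 , 214.952, 156.   ]))]
```

View pics/w3.png

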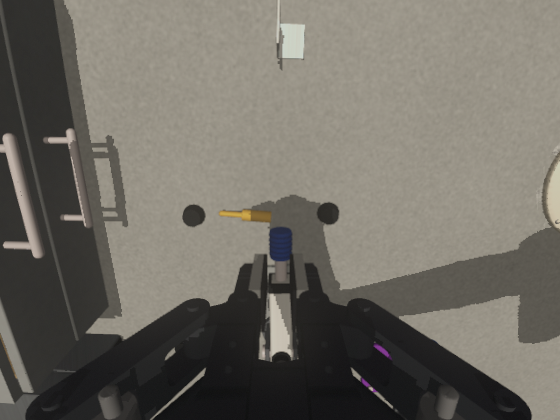

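The ear's plate is seen edge-on at (21,279), in line with the knob (248,281) and the button (367,280), so the aim is off by about 4 mm, well inside 20. Next I go above the button with the fingers shut.

Emit:
apply_moves --rows '[{"hand": -1,"delta_pos": [-36,0,0],"yaw": 0},{"hand": -1,"delta_pos": [-72,0,0],"yaw": 0},{"hand": -1,"delta_pos": [-108,0,10],"yaw": 0},{"hand": -1,"delta_pos": [-144,0,30],"yaw": 0},{"hand": -1,"delta_pos": [-180,0,50],"yaw": 0},{"hand": -1,"delta_pos": [-215,0,70],"yaw": 0},{"hand": -1,"delta_pos": [-215,0,95],"yaw": 0},{"hand": -1,"delta_pos": [-215,0,120],"yaw": 0},{"hand": -1,"delta_pos": [-215,0,126],"yaw": 0},{"hand": -1,"delta_pos": [-215,0,126],"yaw": 0},{"hand": -1,"delta_pos": [-215,0,126],"yaw": 0}]'

```text
clock: 12.83
position: [513.8, 212.5, 190.4]
ee_rot: [0.714, -0.7, 0.0, 0.0]
contact_force: [0.4, 0.5, 0.9]
gripper_width: -0.2
grasp_force: 0.0
```

Emit:
apply_moves --rows '[{"hand": -1,"delta_pos": [0,1,6],"yaw": 0},{"hand": -1,"delta_pos": [0,1,10],"yaw": 0},{"hand": -1,"delta_pos": [0,1,12],"yaw": 0},{"hand": -1,"delta_pos": [0,1,12],"yaw": 0}]'

```text
clock: 13.17
position: [513.0, 212.7, 178.9]
ee_rot: [0.714, -0.7, 0.0, -0.001]
contact_force: [0.8, -0.4, 2.1]
gripper_width: -0.3
grasp_force: 0.9
```

Emit:
apply_moves --rows '[{"hand": -1,"delta_pos": [0,0,2],"yaw": 0},{"hand": -1,"delta_pos": [0,0,3.5],"yaw": 0},{"hand": -1,"delta_pos": [0,0,3.5],"yaw": 0}]'

```text
clock: 13.42
position: [513.0, 212.8, 175.2]
ee_rot: [0.714, -0.7, 0.0, -0.001]
contact_force: [-0.8, -0.2, 4.1]
gripper_width: 0.3
grasp_force: 2.4
```

```bash
cat > look.py <<'E'
from fit import *
np.set_printoptions(precision=3,suppress=True)
s=read_state();print(s['clock'],s['position'],s['contact_force'],s['gripper_width'])
for n in ('scene','side'):
    c=cam(n)
    for e in (0,22,90):
        X=np.array([512.7+.0275*(155+e),212.4-155-e,130]);print(n,e,proj(c,X),end=' ')
    b=blue(c,proj(c,np.array([516,42.,130])),40);print('blue',b,b is not None and atz(c,b,133))
E
python3 look.py
```

```text
13.4167 [513.035 212.832 175.176] [-0.807 -0.241  4.078] 0.29936923317210545
scene 0 [221.967 308.507] scene 22 [222.546 300.937] scene 90 [224.341 277.455] blue [222.471 300.485] [519.42   33.783 133.   ]
side 0 [229.58  265.889] side 22 [223.465 266.92 ] side 90 [205.522 269.947] blue None False
```

The rod popped out: the scene knob at (222,300) matches extension 22. I rise and move out over the knob.

Emit:
apply_moves --rows '[{"hand": -1,"delta_pos": [0,0,-10],"yaw": 0},{"hand": -1,"delta_pos": [0,0,-40],"yaw": 0},{"hand": 1,"delta_pos": [10,0,-75],"yaw": 0},{"hand": 1,"delta_pos": [45,0,-80],"yaw": 0},{"hand": 1,"delta_pos": [80,0.8,-80],"yaw": 0},{"hand": 1,"delta_pos": [115,0.8,-80],"yaw": 0},{"hand": 1,"delta_pos": [150,0.8,-80],"yaw": 0},{"hand": 1,"delta_pos": [177.5,0.8,-80],"yaw": 0},{"hand": 1,"delta_pos": [177.5,0.8,-80],"yaw": 0},{"hand": 1,"delta_pos": [177.5,0.8,-80],"yaw": 0}]'

```text
clock: 14.35
position: [514.3, 33.7, 254.2]
ee_rot: [0.713, -0.701, -0.001, 0.001]
contact_force: [0.6, -0.6, -0.2]
gripper_width: 85.5
grasp_force: 0.0
```

```bash
cat >> look.py <<'E'
c=cam('wrist');b=blue(c,proj(c,[516.5,36,130]),80);print('w',b,b is not None and atz(c,b,133))
E
python3 look.py
```

```text
14.35 [514.316  33.657 254.205] [ 0.636 -0.593 -0.247] 85.46545200015838
scene 0 [221.967 308.507] scene 22 [222.546 300.937] scene 90 [224.341 277.455] blue [222.818 301.515] [520.856  36.613 133.   ]
side 0 [229.58  265.889] side 22 [223.465 266.92 ] side 90 [205.522 269.947] blue [223.    267.161] [516.692  36.82  133.   ]
w [211.116 276.837] [515.469  33.475 133.   ]
```

Emit:
apply_moves --rows '[{"hand": 1,"delta_pos": [-1,-1.5,35],"yaw": 0},{"hand": 1,"delta_pos": [-1,-1.5,70],"yaw": 0},{"hand": 1,"delta_pos": [-1,-1.5,100],"yaw": 0},{"hand": 1,"delta_pos": [-1,-1.5,118],"yaw": 0},{"hand": 1,"delta_pos": [-1,-1.5,118],"yaw": 0},{"hand": -1,"delta_pos": [-1,-1.5,118],"yaw": 0},{"hand": -1,"delta_pos": [-1,-1.5,118],"yaw": 0},{"hand": -1,"delta_pos": [-1,-1.5,118],"yaw": 0},{"hand": -1,"delta_pos": [-1,-1.5,118],"yaw": 0},{"hand": -1,"delta_pos": [-1,-1.5,118],"yaw": 0},{"hand": -1,"delta_pos": [-1,-1.5,118],"yaw": 0},{"hand": -1,"delta_pos": [-1,-1.5,118],"yaw": 0}]'

```text
clock: 15.5
position: [516.8, 36.1, 137.4]
ee_rot: [0.714, -0.7, 0.0, -0.0]
contact_force: [-0.6, -0.8, 3.5]
gripper_width: 24.3
grasp_force: 58.7
```

Emit:
apply_moves --rows '[{"hand": -1,"delta_pos": [12,0,0],"yaw": 0},{"hand": -1,"delta_pos": [24,0,0],"yaw": 0},{"hand": -1,"delta_pos": [36,0,0],"yaw": 0},{"hand": -1,"delta_pos": [48,0,0],"yaw": 0},{"hand": -1,"delta_pos": [58,0,0],"yaw": 0},{"hand": -1,"delta_pos": [64,0,0],"yaw": 0},{"hand": -1,"delta_pos": [66,0,0],"yaw": 0},{"hand": -1,"delta_pos": [66,0,0],"yaw": 0}]'

```text
clock: 16.17
position: [518.3, -30.2, 136.3]
ee_rot: [0.714, -0.701, 0.0, -0.0]
contact_force: [1.9, 5.6, -2.4]
gripper_width: 24.3
grasp_force: 58.8
```

```bash
sed -i 's/\[516,42.,130\]/[518,-30.,130]/; s/\[516.5,36,130\]/[518,-30,130]/' look.py; python3 look.py
```

```text
16.1667 [518.267 -30.227 136.274] [ 1.933  5.639 -2.424] 24.348733718443093
scene 0 [221.967 308.507] scene 22 [222.546 300.937] scene 90 [224.341 277.455] blue None False
side 0 [229.58  265.889] side 22 [223.465 266.92 ] side 90 [205.522 269.947] blue [206.155 269.226] [520.411 -26.542 133.   ]
w [283.608 278.228] [517.967 -33.96  133.   ]
```

Emit:
apply_moves --rows '[{"hand": -1,"delta_pos": [1.5,0,0],"yaw": 0},{"hand": -1,"delta_pos": [3,0,0],"yaw": 0},{"hand": -1,"delta_pos": [3,0,0],"yaw": 0},{"hand": -1,"delta_pos": [3,0,0],"yaw": 0}]'

```text
clock: 16.65
position: [518.4, -31.4, 136.2]
ee_rot: [0.714, -0.7, -0.0, -0.001]
contact_force: [2.3, 9.7, -1.4]
gripper_width: 24.1
grasp_force: 58.9
```

The force rose above the spring's 5.5 N, to 9.7 N, and motion stopped short of the command, so the rod is on its end stop. I do a final check of level and aim.

Emit:
apply_moves --rows '[{"hand": -1,"delta_pos": [0.5,0,0],"yaw": 0},{"hand": -1,"delta_pos": [0.5,0,0],"yaw": 0},{"hand": -1,"delta_pos": [0.5,0,0],"yaw": 0},{"hand": -1,"delta_pos": [0.5,0,0],"yaw": 0}]'

```text
clock: 16.98
position: [518.4, -31.5, 136.2]
ee_rot: [0.714, -0.7, -0.001, -0.001]
contact_force: [1.1, 10.8, -2.0]
gripper_width: 24.3
grasp_force: 58.9
```

```bash
python3 look.py; python3 - <<'E'
from fit import *
np.set_printoptions(precision=3,suppress=True)
p0=[512.5,212.4,-1.546,0.]
o=observe(p0,rep=2,ext=90)+observe(p0,cams=('wrist',),rep=1,ext=90);p=fit(p0,o,ext=90,prior=p0[:2]);print(p,len(o))
a=cam('wrist');save(a,'w4.png')
for d in nets.pinpoint('wrist','ear_top'): print(d['score'],atz(a,d['location'],88))
E
```

```text
16.9833 [518.382 -31.507 136.153] [ 1.109 10.768 -2.043] 24.28368133142986
scene 0 [221.967 308.507] scene 22 [222.546 300.937] scene 90 [224.341 277.455] blue None False
side 0 [229.58  265.889] side 22 [223.465 266.92 ] side 90 [205.522 269.947] blue [206.024 269.366] [520.125 -27.088 133.   ]
w [283.838 278.215] [518.1   -35.719 133.   ]
[512.85  212.619  -1.548  -0.003] 14
```

View pics/w4.png

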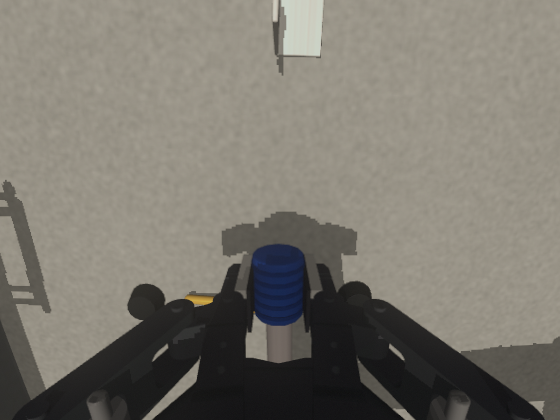

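The knob is gripped at (284,278), the rod is fully out, and the ear's plate at (10,276) is straight ahead. The fit gives heading -1.548 against a target of about -1.547, with tilt about 0, so I hand it in.

```bash
python3 -c "
from bench import workorder
print(workorder.job_done())"
```

```text
the job is handed in; nothing more can be done
None
```

I handed the job in with the boom level and aimed at the upright ear, the rod pulled out against its second stop, and the knob still gripped. `job_done()` returned no verdict, so that rests on my own final checks: about 11 N of pull, fitted tilt near 0, and heading within 0.01 rad of the ear.

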